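Lay two standing battery cells down in a tin and flip its lid shut

TASK

The hinged lid of the small tin cannot shut, because two battery cells stand upright inside and are taller than the tin. Push each cell over lightly with the fingertips, so that both lie flat side by side on the tin's floor, and then push the lid over until it is fully shut. Do not grasp or lift anything; leave the tin about where it stands and do not disturb the discs, the star knob and the hex key beside it.

Things in the scene. Friction and masses are not known exactly. Their poses are not given: they have to be found in the camera images.
- tin: small shallow tin, loose on the work table, about 0.24 kg. Origin: centre of its underside; z up, y along its long side, -x is the open front, the lid hinges on the +x side. Inside it measures 61 mm in x (-29 to +31.5 mm) and 93 mm in y (-46.5 to +46.5 mm); walls 2 mm, rim 23 mm and floor 1.6 mm above the underside.
- tin_lid (a joint): the tin's flat lid, 68 x 100 mm, 2 mm thick; rad, 0 = shut (its top 25 mm high), 1.57 = upright, 1.8 = fully open, leaning back a little past upright on its stop. Hinge line along the tin's y at x +35 mm, height 23.5 mm, so the open lid's edge stands some 92 mm high. Light to move: it stays where it is left near upright (above about 1.35 rad) and falls slowly shut by itself below 1.2 rad if nothing is in the way.
- lid_lip (a point): middle of the lid's free edge, 68 mm from the hinge line: on the upper, outer face when shut, which is the back face (away from the cells) when the lid stands open.
- cell_a_mid (a point): green and white battery cell, a cylinder of diameter 15 mm and length 50 mm, 23 g, standing upright in the tin at the start; the point is its centre, half-way up (25 mm), and its z axis is the cell's long axis. It is too long to lie across the tin and fits only along the tin's long side (y). One cell stands near each end of the tin; falling towards the far end of the tin it has room, falling over the end wall next to it or across it does not.
- cell_b_mid (a point): red and white battery cell, same size as the green one, standing upright near the other end of the tin. The two stand at different x (about 25 mm apart), so that each falls beside the other. Centre and axes as for the green one. Which cell stands at which end changes.
- disc_0: spare steel grinding disc, 70 mm across, 11 mm thick, flat on the table; origin at its underside. Leave alone.
- disc_1: second grinding disc, same size, flat on the table. Leave alone.
- spare_knob: black star knob, 43 mm across, with a threaded stud up, 38 mm high. Leave alone.
- hex_key: steel hex key, 98 mm long, 5 mm thick, flat on the table beside the tin. Leave alone.
Not all that is in view belongs to the job. Of the things like the tin, leave any that is purple; of the rest the larger one is meant.

How it is judged:
On the way, in this order (a step that is already met when the one before it is completed fails the run):
1. both cells lie flat in the tin while the lid still stands open (angle between cell_a_mid's own z axis and vertical between 1.42 and 1.72 rad and z of cell_a_mid in the frame of tin between 0.004 and 0.014 m and x of cell_a_mid in the frame of tin between -0.03 and 0.032 m and y of cell_a_mid in the frame of tin between -0.04 and 0.04 m and angle between cell_b_mid's own z axis and vertical between 1.42 and 1.72 rad and z of cell_b_mid in the frame of tin between 0.004 and 0.014 m and x of cell_b_mid in the frame of tin between -0.03 and 0.032 m and y of cell_b_mid in the frame of tin between -0.04 and 0.04 m and value of joint tin_lid above 0.7 rad), for 0.2 s.
2. the lid is shut (value of joint tin_lid below 0.045 rad), for 0.2 s.
At the end, for the whole second after the job is handed in: Both cells lie inside the tin on its floor, axes within about 8 degrees of level; the lid is shut to within 3 mm at its lip; the tin stands flat, at rest, within 40 mm of where it was; discs, knob and hex key within 20 mm of where they were (angle between cell_a_mid's own z axis and vertical between 1.42 and 1.72 rad and z of cell_a_mid in the frame of tin between 0.004 and 0.014 m and x of cell_a_mid in the frame of tin between -0.03 and 0.032 m and y of cell_a_mid in the frame of tin between -0.04 and 0.04 m and angle between cell_b_mid's own z axis and vertical between 1.42 and 1.72 rad and z of cell_b_mid in the frame of tin between 0.004 and 0.014 m and x of cell_b_mid in the frame of tin between -0.03 and 0.032 m and y of cell_b_mid in the frame of tin between -0.04 and 0.04 m and value of joint tin_lid below 0.045 rad and angle between tin's own z axis and vertical below 0.05 rad and height (world z) of tin below 0.005 m and distance of tin from where it was at the start of the episode below 0.04 m and linear speed of tin below 0.01 m/s and distance of each of disc_0, disc_1, spare_knob, hex_key from where it was at the start of the episode below 0.02 m); the robot touches nothing.
It fails at once if a cell is lifted (z of any of cell_a_mid, cell_b_mid in the frame of tin above 0.036 m).
It fails at once if a cell is pinched or pressed hard (contact force between the fingers and cell_a above 10 N or contact force between the fingers and cell_b above 10 N).
It fails at once if the tin is lifted or tipped (height (world z) of tin above 0.012 m or angle between tin's own z axis and vertical above 0.25 rad).
It fails at once if a thing beside the tin is disturbed (distance of any of disc_0, disc_1, spare_knob, hex_key from where it was at the start of the episode above 0.02 m).
It also fails if it takes over 48 s, if anything falls off the work surface, if the arm or the gripper's body presses on something with over 40 N, if the wrist force passes 120 N, or if a joint passes its speed limit or range.

ROBOT

A 6-joint arm with a two-finger parallel gripper is mounted at the origin on a cart in front of the work surface, level with it; the furniture and walls round the work are solid. World frame = base frame: x ahead of the robot, y to its left, z up, the work surface at z = 0. Lengths are in m, angles in rad, forces in N, time in s.
With the tool pointing down it reaches from about 0.325 to 1 m from the base axis. Payload 5.1 kg.
Tool frame: the origin (TCP) lies at the very end of the fingers, on their centre line; the grasp point (between the pads) lies 19 mm behind it; z points along the fingers, y is the line along which they close (so a half turn about z gives the same grasp; the last joint's range is limited). The gripper opens to 85 mm and grips with 20 to 120 N. Pads are 22 mm wide; open, the fingers measure 114 mm over their backs; the gripper's body (76 mm by 85 mm) begins 54 mm behind the grasp point. The pads swing forward as they close: fully open they stand 13 mm farther back than shut.
Start: joints at [1.028, 0.124, 1.65, -0, 1.367, -0.083], TCP at [0.288, 0.582, 0.231] pointing down, gripper open.
Joint ranges: [-2.61, 2.61], [-1.02, 2.33], [0.03, 2.71], [-1.35, 4.49], [0.32, 2.68], [-2.91, 2.91]. Speed limits (rad/s): [2.57, 2.57, 3.14, 3.14, 3.14, 3.14].

INTERFACE

Orientations are given as a rotation vector (axis times angle).
In Python, from cell import telemetry, vision, job gives the robot as it stands.
- The arm moves only by the shell command python3 -m creep 'ROWS' [OPENING] [FORCE]. ROWS is JSON, one flat list of numbers, 4 for each row, row after row: the shift along the tool's x, y, z in cm, then the turn about the tool's z in rad. In form: [tx, ty, tz, turn, tx, ty, tz, turn, ...]. A call has 1 to 20 rows; each row shifts and turns the commanded pose from where the row before left it, along the tool's axes as they then stand; what a row does not reach is not made up. A row lasts 1/10 s, in which the tool goes at most 50 mm and 8.59 degrees, less where a joint would pass 70% of its speed; a pose out of reach is approached as far as the arm can. A call is refused whole if a number of a shift passes 5 or a number of a turn 0.15, either way. A call with a gripper value outside its range is refused whole. OPENING is the opening, from -1 (shut) to 1 (fully open), so that 0 is half open, set as the call begins (- or left out, the last holds). The fingers move at their own pace and stop on an object; FORCE is the grip in N (left out, the last holds). Time passes only in rows, so rows that do not move let the fingers close. It gives the time, the measured TCP pose, the force, the opening and the grip force at its end, in the units of the state.
- telemetry.state(): the state, without advancing time (a new reading comes with each control period).
- vision.grab_frame(name): name is "scene" or "top" or "wrist"; returns (picture, depth): 400x640x3 uint8, red, green, blue; 400x640 float32, m along the optical axis (not along the pixel's ray), 0 where there is no reading.
- vision.calibration(name): a dict with "K" (3x3 intrinsics, pixels), "origin" and "rotation" of the camera in the world. Camera axes: x right, y down, z forward; pixel columns grow to the right and rows downward; lengths in m; the calibration is good to about 2 mm. A picture is of the moment at which its call begins: read the wrist's pose just before it. calibration takes no time and is no camera call; for the wrist camera it gives the pose at the moment of the call.
- job.job_done(): hands the job in; it is judged then, once.
The state is a dict: "time": time; "q": joint angles; "dq": joint speeds; "joint_efforts": joint torques, N m; "position": TCP position; "ee_rot": TCP orientation; "force": force on the tool from outside, world axes, zero at the start; "torque": the same for the moment, N m; "gripper_width": opening from 0.0 (shut) to 1.0 (fully open); "finger_force": force on a finger pad.
Only numpy, scipy, OpenCV 4.12 (cv2) and the standard library are available. Lean on these libraries where they do the work, as an engineer would, in place of code of your own. Each camera call takes 0.05 s, during which the arm holds its last target. There are 200 camera calls.

## Working session

There is one attempt and no reset: what is moved stays moved. The work goes in short steps, Python scripts to look and compute and a shell command to move; the robot and the scene stay as the last step left them, time stands still between calls to the robot, and variables do not carry over. Pictures are saved under pics/ and viewed, at most 10 in all, crops included, and the job is handed in when it is done.

```bash
mkdir -p pics
cat > h.py <<'E'
import numpy as np,cv2
from cell import telemetry,vision,job
def grab(n,f=None):
    c=vision.calibration(n); p,d=vision.grab_frame(n)
    if f: cv2.imwrite(f,cv2.cvtColor(p,cv2.COLOR_RGB2BGR))
    K=np.array(c["K"]);R=np.array(c["rotation"]);o=np.array(c["origin"])
    v,u=np.mgrid[:400,:640]
    r=np.stack([(u-K[0,2])/K[0,0],(v-K[1,2])/K[1,1],np.ones_like(u)],-1)
    W=o+(r*d[...,None])@R.T; W[d==0]=np.nan
    return p,d,W,(K,R,o)
E
python3 - <<'E'
from h import *
a=grab("top","pics/top.png");b=grab("scene","pics/scene.png")
print(telemetry.state()); 
for x in (a,b): print(x[3])
E
```

```text
Traceback (most recent call last):
  File "h.py", line 9, in grab
    W=o+(r*d[...,None])@R.T; W[d==0]=np.nan
      ~^~~~~~~~~~~~~~~~~~~~
ValueError: operands could not be broadcast together with shapes (3,) (400,640)
```

```bash
sed -i 's/R=np.array(c\["rotation"\])/R=cv2.Rodrigues(np.array(c["rotation"],float))[0]/' h.py
python3 - <<'E'
from h import *
a=grab("top","pics/top.png");b=grab("scene","pics/scene.png")
print(telemetry.state()); 
for x in (a,b): print(x[3])
E
```

```text
{'time': 0.15, 'q': array([ 1.02838311e+00,  1.24381511e-01,  1.65136211e+00,  6.83131207e-06,
        1.36751074e+00, -8.26101059e-02]), 'dq': array([ 0.00080637, -0.00280699, -0.00385597,  0.00068441,  0.00041513,
       -0.00073123]), 'joint_efforts': array([ 2.32242630e-03, -4.24225760e+01, -3.66015565e+01,  6.00936824e-05,
        4.61189818e-03, -7.90573750e-06]), 'position': array([0.28823467, 0.58206578, 0.23031737]), 'ee_rot': array([-7.15795408e-01, -3.05842859e+00,  2.48014526e-03]), 'force': array([-0.08865999, -0.00212995,  0.12458398]), 'torque': array([-0.07670953,  0.03898242,  0.00857618]), 'finger_force': 0.0, 'gripper_width': 0.9999878640385165}
(array([[439.32657235,   0.        , 327.17099504],
       [  0.        , 439.32657235, 199.2654068 ],
       [  0.        ,   0.        ,   1.        ]]), array([[-0.0211967 , -0.987163  ,  0.1583032 ],
       [-0.99943532,  0.01679306, -0.02910392],
       [ 0.02607191, -0.15883072, -0.98696153]]), array([0.40476055, 0.21614026, 0.88157383]))
(array([[452.95572356,   0.        , 326.2053218 ],
       [  0.        , 452.95572356, 198.74295776],
       [  0.        ,   0.        ,   1.        ]]), array([[ 0.90143414, -0.32106416,  0.29040368],
       [-0.43290649, -0.6730246 ,  0.59969147],
       [ 0.00290938, -0.6663    , -0.74567811]]), array([ 0.25898926, -0.35218154,  0.77091086]))
```

View pics/top.png

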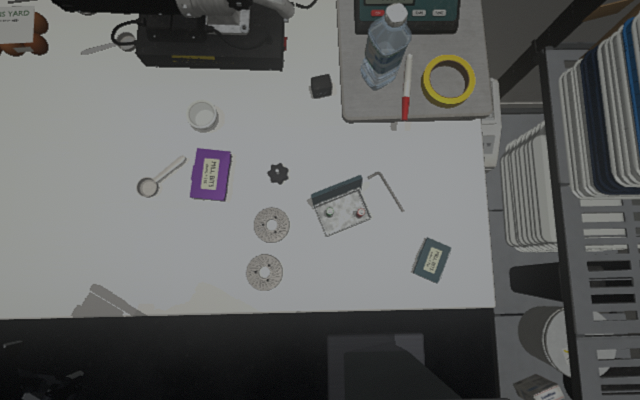

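View pics/scene.png

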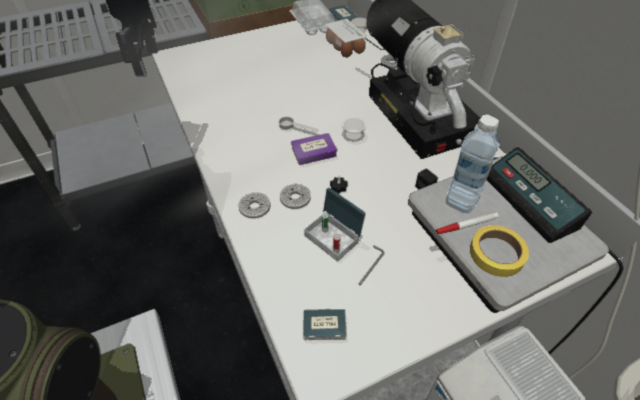

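Candidates for the tin are the purple one (top 210,175), which is excluded by its colour, the closed teal one (430,260), and the open teal one (340,210) with two cells inside. The open one fits, so I'll confirm it in an enlarged crop.

Run:
```python
from h import *
p,d,W,c=grab("top")
np.savez("top.npz",p=p,W=W)
q,e,V,c2=grab("scene"); np.savez("scene.npz",p=q,W=V)
A=cv2.resize(p[165:245,300:410],None,fx=5,fy=5,interpolation=cv2.INTER_CUBIC)
B=cv2.resize(q[180:290,290:390],None,fx=2.4,fy=2.4,interpolation=cv2.INTER_CUBIC)
im=np.zeros((400,800,3),np.uint8);im[:400,:550]=A;im[:264,555:795]=B
cv2.imwrite("pics/crop.png",im[...,::-1])
# tin rim etc by height
z=W[...,2]; P=W[170:240,305:400].reshape(-1,3); C=p[170:240,305:400].reshape(-1,3).astype(int)
ok=(P[:,2]>-.01)
print(np.histogram(P[ok,2],bins=np.arange(-.01,.11,.005)))
r=(C[:,0]-C[:,1:].max(1)>40)&(P[:,2]>.03); g=(C[:,1]-C[:,0]>20)&(C[:,1]-C[:,2]>10)
for m in (r,g): print(m.sum(),np.nanmedian(P[m],0) if m.any() else '')
top=(P[:,2]>.044)&(P[:,2]<.056); print(P[top].round(3)[:60].tolist())
lid=P[(P[:,2]>.07)]; print("lidtop",len(lid)); print(lid[np.argsort(lid[:,1])][[0,2,5,-6,-3,-1]].round(3))
```

```text
(array([   2, 1969, 3541,  144,   41,   46,  119,   65,   49,   45,   53,
         65,  105,   45,   47,   43,    4,    4,    0,   39,  186,    6,
          0]), array([-0.01 , -0.005,  0.   ,  0.005,  0.01 ,  0.015,  0.02 ,  0.025,
        0.03 ,  0.035,  0.04 ,  0.045,  0.05 ,  0.055,  0.06 ,  0.065,
        0.07 ,  0.075,  0.08 ,  0.085,  0.09 ,  0.095,  0.1  ,  0.105]))
0 
2 [0.50942583 0.18782478 0.05137103]
[[0.57, 0.13, 0.055], [0.57, 0.128, 0.053], [0.568, 0.138, 0.056], [0.568, 0.134, 0.055], [0.569, 0.132, 0.052], [0.569, 0.129, 0.048], [0.568, 0.128, 0.052], [0.567, 0.137, 0.051], [0.567, 0.135, 0.051], [0.568, 0.133, 0.047], [0.568, 0.131, 0.047], [0.564, 0.147, 0.056], [0.564, 0.146, 0.056], [0.564, 0.143, 0.054], [0.565, 0.141, 0.051], [0.566, 0.139, 0.048], [0.566, 0.137, 0.045], [0.565, 0.126, 0.052], [0.562, 0.149, 0.056], [0.563, 0.147, 0.052], [0.564, 0.145, 0.048], [0.563, 0.143, 0.049], [0.564, 0.141, 0.044], [0.56, 0.159, 0.056], [0.561, 0.153, 0.055], [0.561, 0.151, 0.052], [0.562, 0.149, 0.049], [0.562, 0.147, 0.047], [0.562, 0.145, 0.045], [0.559, 0.157, 0.051], [0.559, 0.155, 0.051], [0.56, 0.153, 0.049], [0.56, 0.149, 0.046], [0.557, 0.165, 0.056], [0.557, 0.163, 0.053], [0.558, 0.161, 0.049], [0.558, 0.159, 0.047], [0.558, 0.157, 0.046], [0.558, 0.155, 0.046], [0.555, 0.169, 0.054], [0.556, 0.167, 0.051], [0.555, 0.165, 0.052], [0.556, 0.163, 0.048], [0.554, 0.17, 0.049], [0.554, 0.168, 0.05], [0.555, 0.166, 0.046], [0.555, 0.164, 0.045], [0.551, 0.178, 0.054], [0.551, 0.176, 0.054], [0.552, 0.174, 0.048], [0.553, 0.172, 0.046], [0.553, 0.17, 0.045], [0.549, 0.184, 0.055], [0.55, 0.182, 0.052], [0.55, 0.18, 0.05], [0.551, 0.178, 0.047], [0.551, 0.176, 0.045], [0.547, 0.19, 0.056], [0.548, 0.188, 0.054], [0.548, 0.186, 0.052]]
lidtop 239
[[0.567 0.126 0.076]
 [0.569 0.128 0.088]
 [0.57  0.128 0.093]
 [0.538 0.22  0.092]
 [0.534 0.221 0.08 ]
 [0.539 0.222 0.087]]
```

View pics/crop.png

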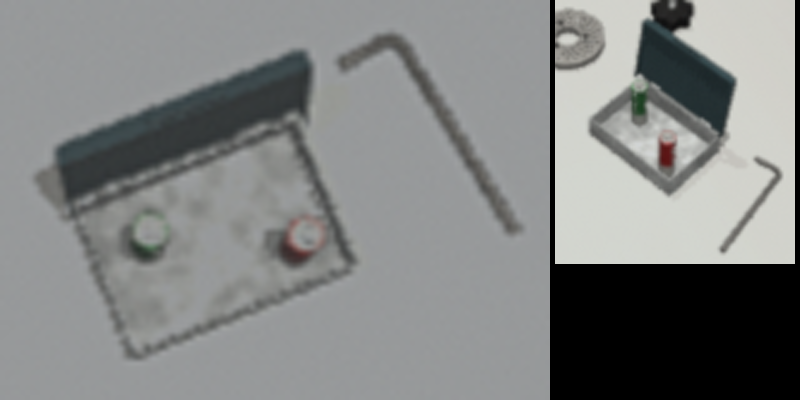

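The open teal tin is confirmed. In the crop the green cell top is at (150,228), the red one at (305,232), and the rim corners are at (133,355), (353,265), (297,122) and (72,210).

```bash
cat >> h.py <<'E'
def ray(c,u,v,z):
    K,R,o=c; r=R@np.linalg.inv(K)@np.array([u,v,1.]); return o+r*(z-o[2])/r[2]
E
python3 - <<'E'
from h import *
p,d,W,c=grab("top")
f=lambda x,y,z: ray(c,300+x/5-.4,165+y/5-.4,z)
fl,fr,br,bl=[f(x,y,.023)[:2] for x,y in((133,355),(353,265),(297,122),(72,210))]
print(fl,fr,br,bl,[np.linalg.norm(x) for x in(fl-fr,fr-br,br-bl,bl-fl)])
yv=(fl-fr)+(bl-br); yv/=np.linalg.norm(yv); xv=np.array([yv[1],-yv[0]])
cen=(fl+fr+br+bl)/4-xv*.00125
print("cen",cen,"xv",xv,"yv",yv,"yaw",np.arctan2(xv[1],xv[0]))
for n,x,y in(("green",150,228),("red",305,232)):
    P=f(x,y,.05)[:2]; print(n,P,"tin",(P-cen)@xv,(P-cen)@yv)
for n in "top",:
    S=W[165:245,300:410]; 
    for (x,y) in((30,44),(29,44),(28,45),(61,45),(60,44)): print(S[y+1,x])
s=telemetry.state(); R=cv2.Rodrigues(s["ee_rot"])[0]; print(R.round(3))
K2=W[210:215,361-2:364]; print(K2[2])
E
```

```text
[0.47060855 0.19424479] [0.50441508 0.10672952] [0.56209361 0.12698564] [0.52825739 0.21712808] [np.float64(0.09381793322094613), np.float64(0.061132009436462506), np.float64(0.09628369504882348), np.float64(0.06202446046333101)]
cen [0.51517547 0.16082722] xv [0.93455136 0.35582826] yv [-0.35582826  0.93455136] yaw 0.36380018087582194
green [0.51690722 0.18742565] tin 0.011082885837805437 0.024241385873072792
red [0.51431454 0.12812244] tin -0.012441860921025137 -0.030257955390693887
[0.51700653 0.18672405 0.0520146 ]
[0.51715227 0.18860319 0.05118659]
[0.51507413 0.19059645 0.05260173]
[0.5137628  0.12779154 0.05408537]
[0.51628721 0.12919141 0.04983075]
[[-0.896  0.444 -0.   ]
 [ 0.444  0.896 -0.001]
 [ 0.    -0.001 -1.   ]]
[[0.51230779 0.13135845 0.05102754]
 [0.51214909 0.12954463 0.0519905 ]
 [0.51175421 0.12792981 0.0547792 ]
 [0.51184937 0.12591493 0.05378156]
 [0.51230384 0.12358591 0.05000496]]
```

```bash
python3 -m creep '[0,0,0,0.149,0,0,0,0.149,0,0,0,0.149,0,0,0,0.149,0,0,0,0.149,-3.5,0.6,0,0,-3.5,0.6,0,0,-3.5,0.6,0,0,-3.5,0.6,0,0,-3.5,0.6,0,0,-3.5,0.6,0,0,-3.5,0.6,0,0,-3.5,0.6,0,0,-3.5,0.6,0,0,-3.5,0.6,0,0,-3.5,0.6,0,0,-3.5,0.6,0,0]' -1 20
cat > where.py <<'E'
from h import *
cen=np.array([.51518,.16083]);xv=np.array([.93455,.35583]);yv=np.array([-.35583,.93455])
s=telemetry.state();P=s["position"];d=P[:2]-cen;R=cv2.Rodrigues(s["ee_rot"])[0]
print("t",s["time"],"tin xy mm",1e3*d@xv,1e3*d@yv,"z",P[2]*1e3,"toolx.yv",R[:2,0]@yv,"toolx.xv",R[:2,0]@xv,"F",s["force"].round(2),s["gripper_width"])
E
python3 where.py
```

```text
time: 2.0
position: [0.5065, 0.2147, 0.2314]
ee_rot: [1.78, 2.588, 0.001]
force: [0.5, 0.5, 0.1]
gripper_width: -0.004
finger_force: 0.0
t 2.0 tin xy mm 11.098299886042126 53.432757713412734 z 231.4355728038095 toolx.yv 0.9999969803898024 toolx.xv -0.002174736952529813 F [0.5  0.52 0.15] -0.0036307283002117805
```

Run:
```python
from h import *
grab("wrist","pics/w1.png")
```

```text
(no output)
```

View pics/w1.png

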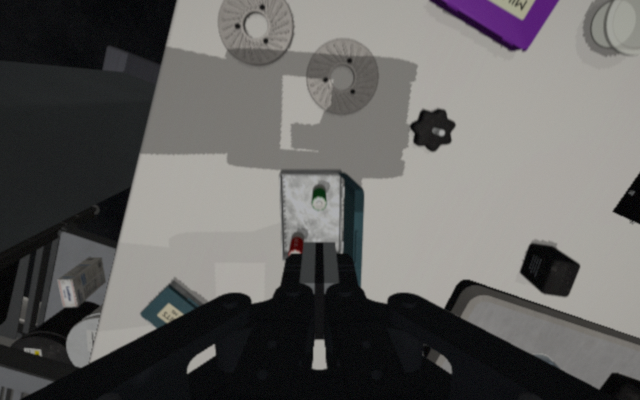

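Wrist view: the green cell top is at about (319,204), the red one at about (294,252), and the tin's far corners are at (282,172) and (341,172).

```bash
cat where.py > m.py
cat >> m.py <<'E'
c=grab("wrist")[3]; print(c[2])
for n,u,v,z in(("green",319,204,.05),("red",294,252,.05),("far front corner",282,172,.023),("far back",341,172,.023)):
    Q=ray(c,u,v,z)[:2]-cen; print(n,1e3*Q@xv,1e3*Q@yv)
E
python3 m.py
```

```text
t 2.05 tin xy mm 11.861831024078962 49.08826246689141 z 231.44796487658326 toolx.yv 0.9999914950637773 toolx.xv 0.001175785215243507 F [ 1.08 -1.89  1.44] -0.0027997906689547565
[0.48216882 0.27810327 0.37388146]
green 10.919692111625798 16.20257431533316
red -13.95631428534766 -33.871701661944336
far front corner -26.2289630399394 41.28385846787334
far back 33.068080190172196 41.218199237972186
```

```bash
python3 -m creep '[0.5,-0.1,0,0,0,0,3,0,0,0,3,0,0,0,3,0,0,0,3,0,0,0,3,0,0,0,2,0,0,0,1.5,0,0,0,0.6,0,0,0,0,0,0,0,0,0,0,0,0,0]'; python3 where.py
```

```text
time: 3.3
position: [0.5043, 0.2208, 0.0418]
ee_rot: [1.779, 2.587, 0.003]
force: [-0.2, 0.6, 0.4]
gripper_width: 0.002
finger_force: 0.0
t 3.3 tin xy mm 11.21750400962256 59.92293019241147 z 41.82188397573617 toolx.yv 0.9999967411301663 toolx.xv -0.0022794910321108515 F [-0.23  0.63  0.35] 0.001971684831816678
```

```bash
python3 -m creep '[-0.3,0,0,0,-0.3,0,0,0,-0.3,0,0,0,-0.3,0,0,0,-0.3,0,0,0,-0.2,0,0,0,-0.2,0,0,0,-0.2,0,0,0,-0.2,0,0,0,-0.2,0,0,0,-0.2,0,0,0,-0.2,0,0,0,-0.2,0,0,0,-0.2,0,0,0,-0.2,0,0,0,-0.2,0,0,0,-0.2,0,0,0,0,0,0,0,0,0,0,0]'; python3 where.py
python3 - <<'E'
from h import *
p=grab("scene")[0];q=grab("top")[0]
im=np.hstack([cv2.resize(x,(400,400),interpolation=cv2.INTER_CUBIC) for x in(p[190:290,285:385],q[160:260,290:390])])
cv2.imwrite("pics/s2.png",im[...,::-1])
E
```

```text
time: 5.2
position: [0.5173, 0.1839, 0.0403]
ee_rot: [-1.78, -2.589, -0.0]
force: [-0.5, 0.3, 0.5]
gripper_width: 0.002
finger_force: 0.0
t 5.2 tin xy mm 10.157482119225318 20.821076084207156 z 40.327486102403945 toolx.yv 0.9999971487695596 toolx.xv -0.002096129111638165 F [-0.48  0.31  0.53] 0.002090770830950047
```

View pics/s2.png

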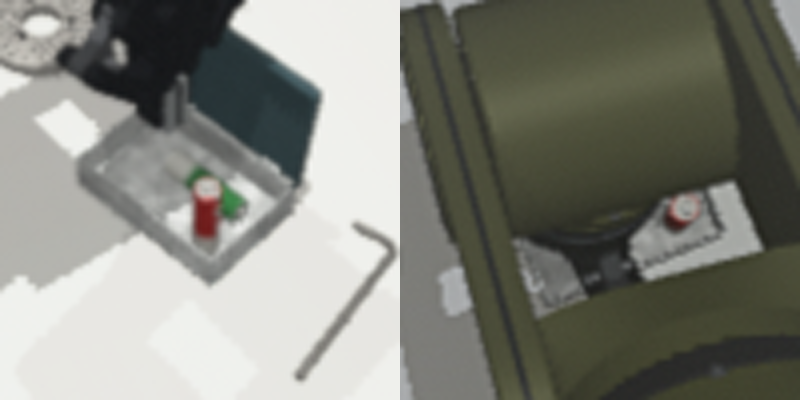

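Green is lying flat behind the red cell (left half, 215,190), and red is still upright. Next is red, from the -y side.

```bash
python3 -m creep '[0,0,-2,0,0,0,-2.5,0,-1,-0.4,0,0,-2,-0.5,0,0,-2,-0.5,0,0,-2,-0.5,0,0,-1,-0.4,0,0,-0.2,0,0,0,0,0,0,0,0,0,0,0,0,0,2,0,0,0,1.7,0,0,0,0.7,0,0,0,0,0,0,0,0,0,0,0,0,0]'; python3 where.py
```

```text
time: 6.9
position: [0.526, 0.0994, 0.0424]
ee_rot: [1.779, 2.588, 0.002]
force: [0.3, 0.4, -0.0]
gripper_width: 0.002
finger_force: 0.0
t 6.9 tin xy mm -11.78092790152971 -61.23708100025362 z 42.413984924494066 toolx.yv 0.9999962655418565 toolx.xv -0.002434289801776104 F [ 0.28  0.43 -0.04] 0.0018853209785188113
```

```bash
python3 -m creep '[0.3,-0.1,0,0,0.3,0,0,0,0.3,0,0,0,0.2,0,0,0,0.2,0,0,0,0.2,0,0,0,0.2,0,0,0,0.2,0,0,0,0.2,0,0,0,0.2,0,0,0,0.2,0,0,0,0.2,0,0,0,0.2,0,0,0,0.2,0,0,0,0.2,0,0,0,0.2,0,0,0,0.2,0,0,0,0,0,0,0]'; python3 where.py; python3 -m creep '[0,0,-2,0,0,0,-4,0,0,0,-4,0,0,0,-3,0,-3,0,0,0,-3,0,0,0,-3,0,0,0,-3,0,0,0,-2,0,0,0,0,0,0,0,0,0,0,0]';python3 where.py;  python3 - <<'E'
from h import *
p=grab("scene")[0];q=grab("top")[0]
im=np.hstack([cv2.resize(x,(400,400),interpolation=cv2.INTER_CUBIC) for x in(p[190:290,285:385],q[160:260,290:390])])
cv2.imwrite("pics/s3.png",im[...,::-1])
E
```

```text
time: 8.7
position: [0.5108, 0.1336, 0.0413]
ee_rot: [-1.78, -2.589, 0.0]
force: [0.2, 0.1, 0.1]
gripper_width: -0.0
finger_force: 0.0
t 8.7 tin xy mm -13.772400183972264 -23.93239558500221 z 41.30288097891952 toolx.yv 0.999996219199373 toolx.xv -0.0025003737183589285 F [0.18 0.08 0.06] -0.0002726214523576006
time: 9.8
position: [0.5609, 0.0026, 0.1711]
ee_rot: [-1.781, -2.587, -0.0]
force: [0.2, 1.0, -0.4]
gripper_width: 0.002
finger_force: 0.0
t 9.8 tin xy mm -13.589353911855781 -164.13137875132855 z 171.11805034960898 toolx.yv 0.9999983063763965 toolx.xv -0.0012960514107669006 F [ 0.15  1.01 -0.35] 0.0015903000956992632
```

View pics/s3.png

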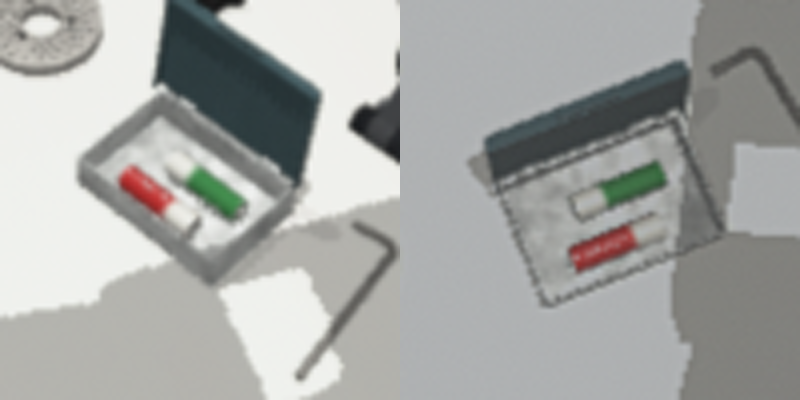

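Both cells lie flat side by side (right half: green 620,190, red 615,245), and the lid is open. Now I'll go behind the lid.

```bash
python3 -m creep '[0,2.5,0,0,1,2.5,0,0,2,2.5,0,0,3,2.5,0,0,3,0,0,0,3,0,0,0,2.5,0,0,0,2,0,0,0,0,0,0,0,0,0,0,0,0,0,3,0,0,0,3,0,0,0,2.4,0,0,0,1,0,0,0,0,0,0,0,0,0]'; python3 where.py
```

```text
time: 11.5
position: [0.5963, 0.1923, 0.0785]
ee_rot: [1.78, 2.587, 0.002]
force: [1.3, 0.5, 0.0]
gripper_width: -0.003
finger_force: 0.0
t 11.5 tin xy mm 86.99380178809936 0.5206998346607788 z 78.47854134600819 toolx.yv 0.9999978689789067 toolx.xv -0.0016921647609425812 F [1.27 0.46 0.05] -0.0033811859784770417
```

```bash
python3 -m creep '[0,-0.4,0,0,0,-0.4,0,0,0,-0.4,0,0,0,-0.4,0,0,0,-0.4,0,0,0,-0.4,0,0,0,-0.4,0,0,0,-0.4,0,0,0,-0.4,0,0,0,-0.4,0,0,0,-0.4,0,0,0,-0.4,0,0,0,-0.4,0,0,0,-0.4,0,0,0,-0.4,0,0,0,-0.4,0,0,0,-0.4,0,0,0,-0.2,0,0,0,0,0,0]'; python3 where.py; python3 -m creep '[0,0,-2,0,0,0,-3,0,0,0,-3,0,-3,0,0,0,-4,0,0,0,-4,0,0,0,-3,0,0,0,-3,0,0,0,0,0,0,0,0,0,0,0,0,0,0,0,0,0,0,0,0,0,0,0,0,0,0,0,0,0,0,0,0,0,0,0]'; python3 where.py
python3 - <<'E'
from h import *
p,_,V,_=grab("scene");q,_,W,_=grab("top")
im=np.hstack([cv2.resize(x,(400,400),interpolation=cv2.INTER_CUBIC) for x in(p[190:290,285:385],q[160:260,290:390])])
cv2.imwrite("pics/s4.png",im[...,::-1])
cen=np.array([.51518,.16083]);xv=np.array([.93455,.35583]);yv=np.array([-.35583,.93455])
for n,X in(("s",V),("t",W)):
  P=X.reshape(-1,3);x=(P[:,:2]-cen)@xv;y=(P[:,:2]-cen)@yv
  for a in(-25,-5,15,30):
    m=(abs(x*1e3-a)<4)&(abs(y)<.04)&(P[:,2]<.11); print(n,a,m.sum(),np.median(P[m,2]))
E
```

```text
time: 13.4
position: [0.5297, 0.1673, 0.0773]
ee_rot: [-1.78, -2.588, 0.0]
force: [-0.2, 1.2, -0.2]
gripper_width: 0.002
finger_force: 0.0
t 13.4 tin xy mm 15.89375589103821 0.883933959224692 z 77.2810772090328 toolx.yv 0.9999971707656335 toolx.xv -0.002085341050114864 F [-0.19  1.18 -0.23] 0.002079334944460281
time: 15.0
position: [0.5908, 0.0089, 0.1574]
ee_rot: [1.78, 2.589, 0.0]
force: [-0.3, 0.7, -0.5]
gripper_width: -0.001
finger_force: 0.0
t 15.0 tin xy mm 16.61005735865957 -168.9313133553897 z 157.35995204340873 toolx.yv 0.9999961918419917 toolx.xv -0.0025112740970393123 F [-0.32  0.73 -0.49] -0.000941011463923488
s -25 161 0.012150758840832943
s -5 136 0.07751914926173431
s 15 96 0.014866505339596436
s 30 146 0.002271703815329651
t -25 141 0.0019506638631224815
t -5 296 0.07631862782708321
t 15 141 0.0593150813413007
t 30 129 0.03484867704054495
```

View pics/s4.png

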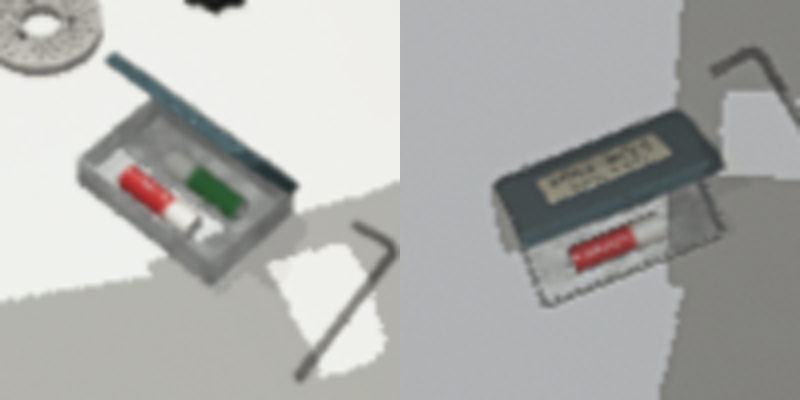

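The lid is falling (its free edge is about 77 mm high). I'll wait, then measure again.

```bash
python3 -m creep '[0,0,0,0,0,0,0,0,0,0,0,0,0,0,0,0,0,0,0,0,0,0,0,0,0,0,0,0,0,0,0,0,0,0,0,0,0,0,0,0,0,0,0,0,0,0,0,0,0,0,0,0,0,0,0,0,0,0,0,0,0,0,0,0,0,0,0,0,0,0,0,0,0,0,0,0,0,0,0,0]'
cat > lid.py <<'E'
from h import *
q,_,W,_=grab("top");p,_,V,_=grab("scene")
cen=np.array([.51518,.16083]);xv=np.array([.93455,.35583]);yv=np.array([-.35583,.93455])
for n,X in(("s",V),("t",W)):
  P=X.reshape(-1,3);x=(P[:,:2]-cen)@xv;y=(P[:,:2]-cen)@yv
  print(n,[(a,np.median(P[(abs(x*1e3-a)<4)&(abs(y)<.04)&(P[:,2]<.11),2]).round(4)) for a in(-50,-40,-27,-15,-5,5,15,28)])
im=np.hstack([cv2.resize(x,(400,400),interpolation=cv2.INTER_CUBIC) for x in(p[190:290,285:385],q[160:260,290:390])])
cv2.imwrite("pics/lid.png",im[...,::-1])
E
python3 lid.py
```

```text
time: 17.1
position: [0.5908, 0.0087, 0.1573]
ee_rot: [1.78, 2.589, -0.0]
force: [-0.2, -0.1, -0.0]
gripper_width: 0.001
finger_force: 0.0
s [(-50, np.float64(-0.0)), (-40, np.float64(-0.0002)), (-27, np.float64(0.0117)), (-15, np.float64(0.0172)), (-5, np.float64(0.0521)), (5, np.float64(0.0031)), (15, np.float64(0.0404)), (28, np.float64(0.0315))]
t [(-50, np.float64(-0.0001)), (-40, np.float64(0.0002)), (-27, np.float64(0.0034)), (-15, np.float64(0.0618)), (-5, np.float64(0.0545)), (5, np.float64(0.0474)), (15, np.float64(0.0403)), (28, np.float64(0.0308))]
```

```bash
python3 -m creep '[0,0,0,0,0,0,0,0,0,0,0,0,0,0,0,0,0,0,0,0,0,0,0,0,0,0,0,0,0,0,0,0,0,0,0,0,0,0,0,0,0,0,0,0,0,0,0,0,0,0,0,0,0,0,0,0,0,0,0,0,0,0,0,0,0,0,0,0,0,0,0,0,0,0,0,0,0,0,0,0]';python3 lid.py;python3 -m creep '[0,0,0,0,0,0,0,0,0,0,0,0,0,0,0,0,0,0,0,0,0,0,0,0,0,0,0,0,0,0,0,0,0,0,0,0,0,0,0,0,0,0,0,0,0,0,0,0,0,0,0,0,0,0,0,0,0,0,0,0,0,0,0,0]';python3 lid.py
```

```text
time: 19.2
position: [0.5908, 0.0087, 0.1573]
ee_rot: [-1.78, -2.589, 0.0]
force: [-0.0, 0.2, -0.0]
gripper_width: -0.001
finger_force: 0.0
s [(-50, np.float64(-0.0001)), (-40, np.float64(-0.0001)), (-27, np.float64(0.0204)), (-15, np.float64(0.0255)), (-5, np.float64(0.0255)), (5, np.float64(0.0255)), (15, np.float64(0.0255)), (28, np.float64(0.0253))]
t [(-50, np.float64(0.0002)), (-40, np.float64(0.0003)), (-27, np.float64(0.0254)), (-15, np.float64(0.0257)), (-5, np.float64(0.0258)), (5, np.float64(0.0257)), (15, np.float64(0.0258)), (28, np.float64(0.0257))]
time: 20.9
position: [0.5909, 0.0087, 0.1573]
ee_rot: [1.78, 2.589, -0.0]
force: [0.8, -0.8, -0.1]
gripper_width: 0.001
finger_force: 0.0
s [(-50, np.float64(0.0001)), (-40, np.float64(0.0002)), (-27, np.float64(0.0205)), (-15, np.float64(0.0254)), (-5, np.float64(0.0252)), (5, np.float64(0.0256)), (15, np.float64(0.0254)), (28, np.float64(0.0253))]
t [(-50, np.float64(0.0002)), (-40, np.float64(0.0005)), (-27, np.float64(0.0256)), (-15, np.float64(0.0256)), (-5, np.float64(0.0259)), (5, np.float64(0.0257)), (15, np.float64(0.0257)), (28, np.float64(0.0255))]
```

View pics/lid.png

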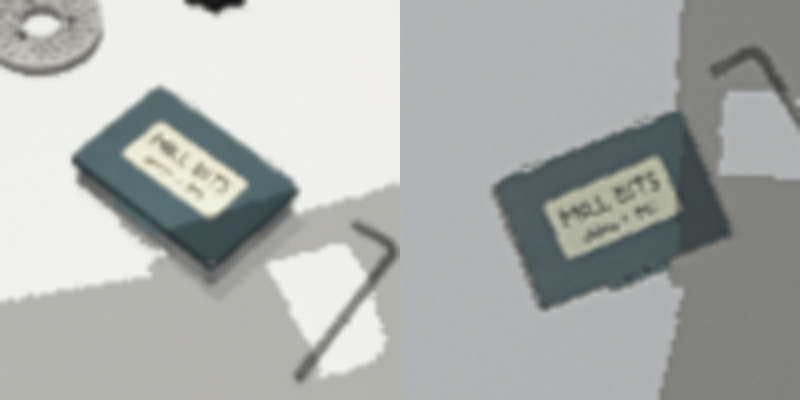

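The lid is fully shut: its top measures level at about 25.5 mm in both views, and the arm is clear of everything.

```bash
python3 -c "
from cell import job; print(job.job_done())"
```

```text
the job is handed in; nothing more can be done
None
```

The job is handed in: both cells lie flat side by side in the tin, and the lid, pushed past its balance point, fell fully shut (top level at about 25.5 mm in both camera views); the verdict was not returned.

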